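# Set a rotary specimen stage to 90 degrees and clamp it

### The arm

A 6-joint arm with a two-finger parallel gripper is mounted at the origin on a cart in front of the work surface, level with it; the furniture and walls round the work are solid. World frame = base frame: x ahead of the robot, y to its left, z up, the work surface at z = 0. Lengths are in mm, angles in rad, forces in N, time in s.
With the tool pointing down it reaches from about 350 to 800 mm from the base axis. Payload 7.3 kg.
Tool frame: the origin (TCP) lies on the centre line of the jaws, within the pads' length; the fingertips stand 11 mm ahead of it and the grasp point (between the pads) lies 8 mm behind it; z points along the fingers, y is the line along which they close (so a half turn about z gives the same grasp; the last joint's range is limited). The gripper opens to 85 mm and grips with 20 to 120 N. Pads are 22 mm wide; open, the fingers measure 114 mm over their backs; the gripper's body (76 mm by 85 mm) begins 54 mm behind the grasp point. The pads swing forward as they close: fully open they stand 13 mm farther back than shut.
Start: joints at [-1.472, 0.342, 1.524, -0, 1.275, -0.146], TCP at [127.262, -509.36, 242.322] pointing down, gripper open.
Joint ranges: [-2.53, 2.53], [-0.77, 2.02], [0.04, 2.7], [-1, 4.14], [0.28, 2.66], [-3.11, 3.11]. Speed limits (rad/s): [2.57, 2.57, 3.14, 3.14, 3.14, 3.14].

### API

Orientations are given as [roll, pitch, yaw] about the fixed x, y, z axes, in that order (R = Rz(yaw) Ry(pitch) Rx(roll)).
In Python, from cell import robot, vision gives the robot as it stands.
- The arm moves only by the shell command python3 -m crank 'ROWS' [FORCE]. ROWS is JSON, one flat list of numbers, 7 for each row, row after row: the shift along the tool's x, y, z in m, then the turn, a rotation vector about the tool's x, y, z in rad, then the finger opening in m, from 0 to 0.0854. In form: [tx, ty, tz, ax, ay, az, fingers, tx, ty, tz, ax, ay, az, fingers, ...]. A call has 1 to 12 rows; each row is the pose to reach, as a shift and turn from the pose commanded when the call began, along the tool's axes at that moment; what a row does not reach only later rows make up. A row lasts 1/8 s, in which the tool goes at most 62.5 mm and 10.7 degrees, less where a joint would pass 70% of its speed; a pose out of reach is approached as far as the arm can. A call with a gripper value outside its range is refused whole. The fingers move at their own pace and stop on an object; FORCE is the grip in N (left out, the last holds). Time passes only in rows, so rows that repeat a pose let the fingers close. It gives the time, the measured TCP pose, the force, the opening and the grip force at its end, in the units of the state.
- robot.get_obs(): the state, without advancing time (a new reading comes with each control period).
- vision.camera(name): name is "scene" or "side" or "wrist"; returns the picture (420x560x3 uint8, red, green, blue); there is no depth.
- vision.calibration(name): a dict with "K" (3x3 intrinsics, pixels), "distortion" ([k1, k2, p1, p2, k3] as OpenCV has them; the pictures are not rectified), "xyz" and "attitude" of the camera in the world. Camera axes: x right, y down, z forward; pixel columns grow to the right and rows downward; lengths in mm; the calibration is good to about 2 mm. A picture is of the moment at which its call begins: read the wrist's pose just before it. calibration takes no time and is no camera call; for the wrist camera it gives the pose at the moment of the call.
- robot.job_done(): hands the job in; it is judged then, once.
The state is a dict: "clock": time; "q": joint angles; "qvel": joint speeds; "tau": joint torques, N m; "eef_pos": TCP position; "tcp_rot": TCP orientation; "contact_force": force on the tool from outside, world axes, zero at the start; "wrist_torque": the same for the moment, N m; "gripper_width": opening from 0.0 (shut) to 1.0 (fully open); "gripper_force": force on a finger pad.
Only numpy, scipy, OpenCV 4.12 (cv2) and the standard library are available. Lean on these libraries where they do the work, as an engineer would, in place of code of your own. Each camera call takes 0.05 s, during which the arm holds its last target. There are 200 camera calls.

### The job

Set the rotary specimen stage to 90 degrees: swing its clamp lever forward to release the brake, push the black finger post round until the index line on its arm stands against the 90-degree line of the scale, then swing the clamp lever back home so that the setting is locked. Do it all with light pushes of the fingertips and grip nothing; the petri dish rides on the stage untouched, and the things standing round it stay where they are.

Things in the scene. Friction and masses are not known exactly. Their poses are not given: they have to be found in the camera images.
- stage: Rotary specimen stage, fixed to the bench: grey round base 192 mm across under an aluminium scale ring (top 17 mm above the bench). Origin on the turning axis at bench level, z up; its own -x is its front (turned roughly to the robot), its own -y its right-hand side, where the clamp housing stands.
- dial (a joint): Angle of the turning plate, rad: 0 at the zero line, growing counter-clockwise seen from above, 1.571 at the 90-degree line; stops at -0.10 and 2.20. Aluminium disc with knurled rim, 128 mm across, top 26 mm above the bench, with an arm over the scale that carries the index line. Turns with about 2 N at the post and stays where left; with the clamp home its brake holds it fast.
- finger_post (a point): Middle of the upright black finger post on the index arm: 15 mm diameter, black from 34 to 58 mm above the bench, this point 47 mm up and 64 mm from the turning axis, 35 mm from the dish's edge. Pushed sideways with the outside of a fingertip to turn the plate.
- index_tip (a point): Outer end of the black index line at the tip of the arm, 79 mm from the turning axis in the same direction as the post, 24 mm above the bench.
- zero_line (a point): Inner end of the zero line, 79.5 mm from the turning axis. Black lines on the ring run from 0 (at the stage's left, with a small black dot just beside it) to 120 degrees, counter-clockwise seen from above, across the front towards the clamp: short every 5, longer every 10, longest and thickest every 30 degrees.
- ninety_line (a point): Inner end of the 90-degree line, 79.5 mm from the turning axis, 17 mm above the bench: the fourth of the five longest lines, counting the zero line by the dot as the first. When the index is set, its tip stands right at this point, seen from above.
- clamp (a joint): Angle of the clamp lever, rad, growing counter-clockwise seen from above: 0 at its stop when released (swung forward, to the stage's front), 1.10 at its stop when home (swung back). Takes about 4 N at the ball, up to 7 N near home, and stays where left; the brake is off below 0.9 and holds fast from 1.0.
- clamp_ball (a point): Centre of the 21 mm black ball at the end of the clamp lever, 50 mm above the bench, 60 mm from the lever's pivot; pushed sideways with the outside of a fingertip.
- clamp_pivot (a point): Upright pivot axis of the clamp lever, 41 mm above the bench, on the grey clamp housing (40 mm wide, top 36 mm up), 103 mm from the turning axis on the stage's right. Seen from the pivot the lever heads 35 degrees from the stage's -x towards its -y when released, 98 degrees when home.
- dish: Closed petri dish, 59 mm across and 15 mm high, standing loose inside a 3 mm rim in the middle of the turning plate; origin at the centre of its underside, 26 mm above the bench.
- dropper: Brown dropper bottle with black teat, 33 mm across, 102 mm high, standing on the bench behind the stage; origin at the centre of its underside.
- vial: Small brown vial with black screw cap, 23 mm across, 57 mm high, standing on the bench behind the stage to the right; origin at the centre of its underside.
- tweezers: Steel forceps, 125 mm long, 13 mm wide, 10 mm high, lying on the bench in front of the stage; origin at one end.
- microscope_b: Stereo microscope fixed on the bench to the right of the work, part of the furniture and not to be touched: 340 x 222 mm and 429 mm high, origin at bench level under the middle of its foot. The robot's hand starts close beside it, so draw back towards the robot before swinging left to the stage.
Not all that is in view belongs to the job. There is more than one size of the dish; the one meant has the size given above.

How it is judged:
By the outcome, as a careful person would: the job done as asked, in the order asked, and still so for the second after the job is handed in, with the robot touching nothing.
It also fails if it takes over 67 s, if anything falls off the work surface, if the arm or the gripper's body presses on something with over 40 N, if the wrist force passes 120 N, or if a joint passes its speed limit or range.

## Working session

There is one attempt and no reset: what is moved stays moved. The work goes in short steps, Python scripts to look and compute and a shell command to move; the robot and the scene stay as the last step left them, time stands still between calls to the robot, and variables do not carry over. Pictures are saved under pics/ and viewed, at most 10 in all, crops included, and the job is handed in when it is done.

```bash
mkdir -p pics; ls; python3 - <<'E'
from cell import robot, vision
import cv2
for n in ("scene","side"):
    im=vision.camera(n); cv2.imwrite(f"pics/{n}0.png",im[:,:,::-1])
    c=vision.calibration(n); print(n,c)
print(robot.get_obs())
E
```

```text
pics
scene {'K': array([[534.56856898,   0.        , 283.29594497],
       [  0.        , 534.56856898, 208.12085784],
       [  0.        ,   0.        ,   1.        ]]), 'distortion': array([0.00716723, 0.        , 0.        , 0.        , 0.        ]), 'xyz': array([-276.47181299,  149.66998398,  741.3149194 ]), 'attitude': array([-2.25280801, -0.00554448, -1.7420457 ])}
side {'K': array([[466.89249481,   0.        , 278.7220342 ],
       [  0.        , 466.89249481, 212.70906993],
       [  0.        ,   0.        ,   1.        ]]), 'distortion': array([0.03585884, 0.        , 0.        , 0.        , 0.        ]), 'xyz': array([ 275.59478346, -690.62512004,  791.43246827]), 'attitude': array([-2.32211621, -0.00247774, -0.38082076])}
{'clock': 0.1, 'q': array([-1.47197086e+00,  3.42649141e-01,  1.52492751e+00,  3.41398373e-05,
        1.27535320e+00, -1.45968167e-01]), 'qvel': array([ 0.00154807, -0.00266572, -0.00212297,  0.00077511, -0.00155727,
        0.00047933]), 'tau': array([ 1.56026475e-03, -4.34449518e+01, -2.46488929e+01, -5.54006590e-05,
        4.71226274e-03, -1.42554359e-05]), 'eef_pos': array([ 127.25159645, -509.00507513,  241.69535532]), 'tcp_rot': array([-3.14027443e+00, -2.26795444e-04,  2.44783519e-01]), 'contact_force': array([ 0.56539347, -0.03188141, -0.03695426]), 'wrist_torque': array([-0.01834479,  0.01993337,  0.03757315]), 'gripper_force': 0.0, 'gripper_width': 1.0025851244220998}
```

View pics/scene0.png

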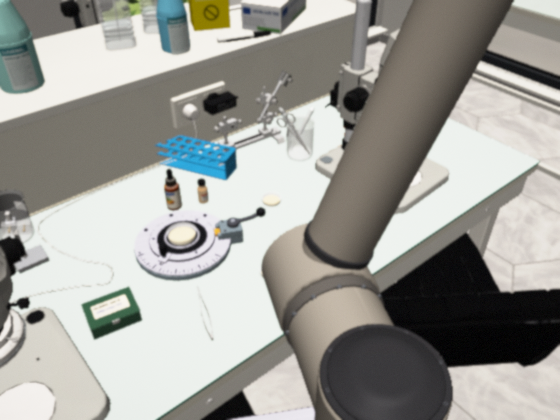

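View pics/side0.png

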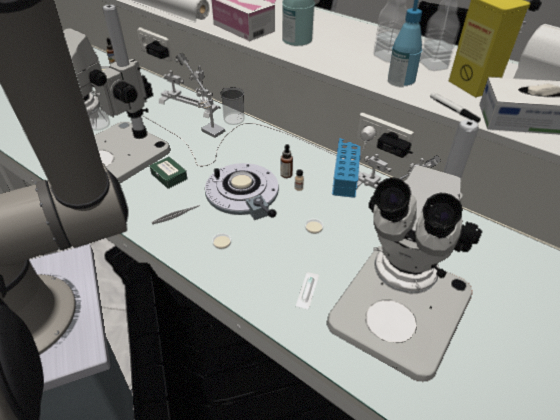

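Scene view: stage at (183,242) with dish (182,234), clamp ball at (261,212) to the right of the housing (229,231), dropper (173,190), vial (202,190), tweezers (205,312). Side view: stage (242,187), post candidate (217,173), ball (272,213). Things that could be confused: the dishes off the stage (scene 272,200; side 314,227 and 222,241) and the dark microscope knobs. The dish meant is the one on the plate. I'll check this in a close crop.

```bash
cat > h.py <<'E'
import numpy as np, cv2
from scipy.spatial.transform import Rotation as R
from cell import robot, vision
def cam(n):
    c=vision.calibration(n); a=np.array(c["attitude"])
    return np.array(c["K"]),np.array(c["distortion"]),np.array(c["xyz"]),R.from_euler("xyz",a).as_matrix()
def proj(P,c):
    K,d,t,M=c; P=np.atleast_2d(P).astype(float)
    rv=cv2.Rodrigues(M.T)[0]
    return cv2.projectPoints(P,rv,-M.T@t,K,d)[0][:,0]
def ray(uv,c,z):
    K,d,t,M=c
    x=cv2.undistortPoints(np.array(uv,float).reshape(-1,1,2),K,d)[:,0]
    v=np.c_[x,np.ones(len(x))]@M.T
    return t+v*((z-t[2])/v[:,2])[:,None]
E
python3 - <<'E'
from h import *
a=cv2.imread("pics/scene0.png")[180:290,125:275]; b=cv2.imread("pics/side0.png")[140:250,185:335]
cv2.imwrite("pics/crop1.png",np.vstack([cv2.resize(i,None,fx=2.7,fy=2.7,interpolation=2) for i in (a,b)])) if 0 else cv2.imwrite("pics/crop1.png",np.hstack([cv2.resize(i,(400,293),interpolation=2) for i in (a,b)]))
s=cam("scene");d=cam("side")
print(ray([[183,242],[261,212]],s,[17,50][0]),ray([[242,187]],d,17),ray([[261,212]],s,50),ray([[272,213]],d,50))
E
```

```text
[[529.09695485 208.86663218  17.        ]
 [596.68773533  42.7764733   17.        ]] [[533.59655104 203.58135701  17.        ]] [[556.90633041  47.64657298  50.        ]] [[557.44044618  50.44830166  50.        ]]
```

View pics/crop1.png

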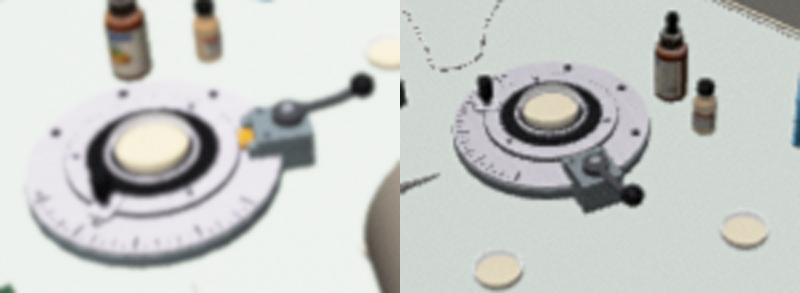

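The crop shows the dish of the job on the plate (scene 182,234) and the post black at the front left of it (scene 162,247; side 217,173). The ball is the black one at the housing's lever (scene 261,212). The two cream discs on the bench are not the job's dish. Next I plan the swing to a near view.

```bash
python3 - <<'E'
from h import *
o=robot.get_obs(); T=R.from_euler("xyz",o["tcp_rot"]).as_matrix()
K,d,t,M=cam("wrist"); print(K[0,0],T.T@(t-o["eef_pos"]),T.T@M)
dd=cam("side"); s=cam("scene")
print("micro foot",ray([[330,318],[437,374],[470,270],[400,250]],dd,10).round())
print("post",ray([[217.6,173]],dd,47),ray([[162,247]],s,52))
# rows for waypoints
for p in [(100,-420,290),(250,-330,300),(400,-150,330),(440,60,340),(430,190,340)]:
    print(p,(T.T@(np.array(p)-o["eef_pos"])/1000).round(3))
E
```

```text
338.5608339005186 [  76.63184581    0.59464345 -131.69937356] [[-1.15351299e-03 -9.53913003e-01 -3.00081077e-01]
 [ 9.99999087e-01 -1.31164312e-03  3.25517001e-04]
 [-7.04114180e-04 -3.00080427e-01  9.53913645e-01]]
micro foot [[ 569. -234.   10.]
 [ 694. -409.   10.]
 [ 905. -235.   10.]
 [ 797. -130.   10.]]
post [[483.25513591 245.06462763  47.        ]] [[482.7280198  245.10168411  52.        ]]
(100, -420, 290) [-0.005 -0.093 -0.048]
(250, -330, 300) [ 0.162 -0.144 -0.058]
(400, -150, 330) [ 0.352 -0.282 -0.088]
(440, 60, 340) [ 0.441 -0.476 -0.098]
(430, 190, 340) [ 0.463 -0.605 -0.097]
```

The side and scene rays agree on the post at about (483,245) and the stage centre at about (531,206). I swing back and then left, closing the fingers on the way.

```bash
python3 -m crank '[-0.005,-0.093,-0.048,0,0,0,0, -0.005,-0.093,-0.048,0,0,0,0, 0.162,-0.144,-0.058,0,0,0,0, 0.162,-0.144,-0.058,0,0,0,0, 0.162,-0.144,-0.058,0,0,0,0, 0.352,-0.282,-0.088,0,0,0,0, 0.352,-0.282,-0.088,0,0,0,0, 0.352,-0.282,-0.088,0,0,0,0, 0.352,-0.282,-0.088,0,0,0,0, 0.352,-0.282,-0.088,0,0,0.245,0, 0.352,-0.282,-0.088,0,0,0.245,0]' 20
python3 - <<'E'
from h import *
o=robot.get_obs(); T=R.from_euler("xyz",o["tcp_rot"]).as_matrix(); print(o["eef_pos"],o["tcp_rot"])
for p in [(440,60,300),(490,190,240)]:
    print(p,(T.T@(np.array(p)-o["eef_pos"])/1000).round(3))
E
```

```text
clock: 1.48
eef_pos: [400.7, -149.5, 329.9]
tcp_rot: [-3.141, 0.001, -0.001]
contact_force: [-0.2, -0.9, -0.4]
gripper_width: 0.001
gripper_force: 0.0
[ 400.66264519 -149.52461581  329.93257785] [-3.14129161e+00  7.94070462e-04 -1.28622059e-03]
(440, 60, 300) [ 0.039 -0.21   0.03 ]
(490, 190, 240) [ 0.089 -0.34   0.09 ]
```

```bash
python3 -m crank '[0.04,-0.21,0.03,0,0,0,0, 0.04,-0.21,0.03,0,0,0,0, 0.04,-0.21,0.03,0,0,0,0, 0.04,-0.21,0.03,0,0,0,0, 0.09,-0.34,0.09,0,0,0,0, 0.09,-0.34,0.09,0,0,0,0, 0.09,-0.34,0.09,0,0,0,0, 0.09,-0.34,0.09,0,0,0,0]' 20
python3 - <<'E'
from h import *
import pickle
c=cam("wrist"); im=vision.camera("wrist")[:,:,::-1].copy(); pickle.dump((c,im),open("w1.pkl","wb"))
cv2.imwrite("pics/w1.png",im)
E
```

```text
clock: 2.48
eef_pos: [489.9, 190.8, 238.6]
tcp_rot: [3.141, 0.003, 0.002]
contact_force: [1.0, 0.4, 0.8]
gripper_width: -0.001
gripper_force: 0.0
```

View pics/w1.png

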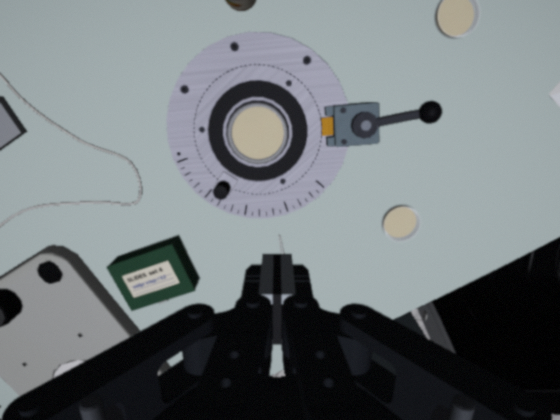

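The wrist view shows the stage centre and dish at (258,132), the post top at (222,189), the zero dot at (179,154), the lever pivot at (366,125) and the ball at (430,112). I fit the stage pose and unwrap the scale.

```bash
cat > fit.py <<'E'
from h import *
import pickle,sys
from scipy.optimize import least_squares
c,im=pickle.load(open("w1.pkl","rb"))
def st(x,y,yaw,p): # stage->world
    cy,sy=np.cos(yaw),np.sin(yaw); p=np.atleast_2d(p).astype(float)
    return np.c_[x+cy*p[:,0]-sy*p[:,1], y+sy*p[:,0]+cy*p[:,1], p[:,2]]
def pol(a,r,z): return [r*np.cos(np.pi/2+a),r*np.sin(np.pi/2+a),z]
def lev(q): 
    a=np.radians(-145)+q; return [60*np.cos(a),-103+60*np.sin(a),50]
E
python3 - <<'E'
from fit import *
obs=np.array([[258,132],[430,112],[222,189]])
def f(v):
    x,y,w,d=v
    return (proj(st(x,y,w,[[0,0,41],lev(1.1),pol(d,64,58)]),c)-obs).ravel()
s=least_squares(f,[531,206,.11,.4]); print(s.x,s.fun.round(1))
x,y,w,d=s.x
A=np.radians(np.arange(-15,130,.25)); rr=np.arange(66,100,.5)
P=np.array([pol(a,r,17) for r in rr for a in A])
uv=proj(st(x,y,w,P),c).reshape(len(rr),len(A),2).astype(np.float32)
u=cv2.remap(im,uv[...,0],uv[...,1],cv2.INTER_CUBIC)
o=cv2.resize(u,(800,200)); 
for k in range(0,121,30): cv2.line(o,(int((k+15)/145*800),180),(int((k+15)/145*800),199),(0,0,255),1)
big=cv2.resize(im[30:220,160:350],(400,400),interpolation=2)
cv2.imwrite("pics/u1.png",np.vstack([o,np.hstack([big,np.zeros_like(big)])]))
g=u.mean(2); prof=g[(rr>82)&(rr<86)].mean(0)
for ph in range(1): 
    D=np.degrees(A); best=[]
    for off in np.arange(-6,6,.25):
        best.append((np.interp(np.arange(0,121,10)+off,D,prof)[3:].mean().round(1),off))
    print(sorted(best)[:6])
E
```

```text
[5.37852927e+02 2.08096335e+02 6.81342331e-02 9.32043505e-01] [-0.4 -0.9  1.1  0.  -0.7  1.1]
[(np.float64(136.0), np.float64(5.25)), (np.float64(136.2), np.float64(5.0)), (np.float64(136.6), np.float64(5.5)), (np.float64(137.0), np.float64(-4.75)), (np.float64(137.3), np.float64(-4.5)), (np.float64(137.4), np.float64(4.75))]
```

View pics/u1.png

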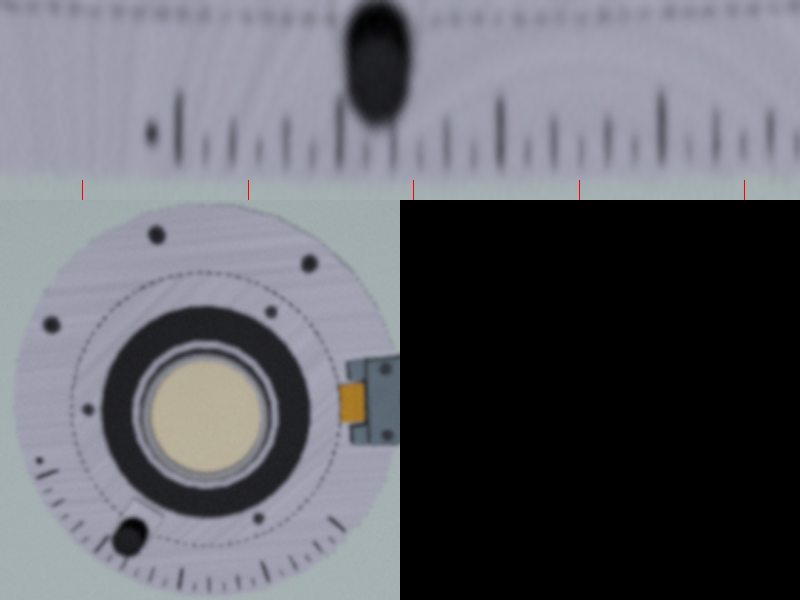

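```bash
python3 - <<'E'
from fit import *
x,y,w=537.853,208.096,.06813
ang=np.radians(np.array([179,340,500,661])/800*145-15)
L=proj(st(x,y,w,[pol(a,66+89/200*34,17) for a in ang]),c); print(L.round(1))
k=np.radians([0,30,60,90])
# centre + zero-line bearing from lines
def f(v):
    x,y,p=v[:3]
    return (proj(st(x,y,p,[pol(a,79.5,17) for a in k]),c)-L).ravel()
s=least_squares(f,[x,y,.3]); print("lines",s.x,s.fun.round(1)); X,Y,p=s.x
# ball/pivot/post/dish rays
print("dish",ray([[258,132]],c,41),"ball",ray([[430,112]],c,50),"piv",ray([[366,125]],c,50),"post",ray([[222,189]],c,58))
b=ray([[430,112]],c,50)[0]-[X,Y,0]; print("ball r",np.hypot(*b[:2]),np.degrees(np.arctan2(b[1],b[0])))
q=ray([[366,125]],c,47)[0]-[X,Y,0]; print("piv r",np.hypot(*q[:2]),np.degrees(np.arctan2(q[1],q[0])))
t=ray([[222,189]],c,58)[0]-[X,Y,0]; print("post r",np.hypot(*t[:2]),"dial deg",np.degrees(np.arctan2(t[1],t[0])-p)-90)
E
```

```text
[[187.5 157.8]
 [211.9 188.2]
 [246.4 203.4]
 [283.7 200.9]]
lines [5.35928171e+02 2.08992169e+02 3.49708410e-01] [-0.  -0.3 -0.3  0.2  0.1  0.4  0.3 -0.2]
dish [[536.98756358 207.74020799  41.        ]] ball [[557.25247464  47.64911361  50.        ]] piv [[544.64878357 106.9061418   50.        ]] post [[485.10859204 241.9591263   58.        ]]
ball r 162.7461446436857 -82.47099882555834
piv r 103.21977017174298 -85.27105815540953
post r 60.57598408675402 dial deg 36.99147443473596
```

Stage centre is (535.9,209.0), the scale zero is at +20.0° and the dial is at about 37°. The lever is home with its pivot at (544.4,106.3), and the ball radius and bearing agree with the description. First I go in behind the ball.

```bash
cat > plan.py <<'E'
from h import *
C=np.array([535.9,209.0]); PV=np.array([544.4,106.3]); P0=4.73
def u(d): return np.array([np.cos(np.radians(d)),np.sin(np.radians(d))])
def rows(W): # W: (x,y,z,yawdeg)
    o=robot.get_obs(); T=R.from_euler("xyz",o["tcp_rot"]).as_matrix(); yaw=np.arctan2(T[1,0],T[0,0])
    print("at",o["eef_pos"].round(1),"yaw",np.degrees(yaw).round(1))
    for x,y,z,a in W:
        d=T.T@(np.array([x,y,z])-o["eef_pos"])/1000
        dy=(np.radians(a)-yaw+np.pi)%(2*np.pi)-np.pi
        print(d.round(4).tolist(), round(-dy,3))
def lever(q,off): # ball at lever q; finger offset along ccw tangent
    th=-145+P0+np.degrees(q); return PV+60*u(th)+off*u(th+90), th
def post(d,off): # scale deg; off along ccw tangent
    b=20.04+90+d; return C+64*u(b)+off*u(b+90), b
E
python3 - <<'E'
from plan import *
p,th=lever(1.1,37); a=th+90; print(p)
rows([(*p,150,a),(*p,53,a)])
E
```

```text
[593.73422018  55.94987866]
at [490.1 189.7 239.5] yaw 0.1
[0.1037, 0.1338, 0.0894] -0.221
[0.1039, 0.1337, 0.1864] -0.221
```

```bash
python3 -m crank '[0.104,0.134,0.05,0,0,-0.11,0, 0.104,0.134,0.05,0,0,-0.22,0, 0.104,0.134,0.05,0,0,-0.22,0, 0.104,0.134,0.09,0,0,-0.22,0, 0.104,0.134,0.14,0,0,-0.22,0, 0.104,0.134,0.187,0,0,-0.22,0, 0.104,0.134,0.187,0,0,-0.22,0]' 20
python3 - <<'E'
from plan import *
W=[]
for q in (1.1,1.0,.9,.8,.7,.6,.5,.4,.3,.2,.1,.05):
    p,th=lever(q,21.5); W.append((*p,53,th+90))
rows(W)
E
```

```text
clock: 3.4
eef_pos: [591.9, 54.2, 50.9]
tcp_rot: [-3.14, 0.007, 0.218]
contact_force: [0.4, -0.2, 0.8]
gripper_width: 0.004
gripper_force: 0.0
at [591.9  54.2  50.9] yaw 12.5
[-0.0133, -0.0013, -0.002] -0.004
[-0.0194, 0.0006, -0.002] 0.096
[-0.0257, 0.0019, -0.0019] 0.196
[-0.032, 0.0025, -0.0019] 0.296
[-0.0384, 0.0025, -0.0018] 0.396
[-0.0447, 0.0018, -0.0018] 0.496
[-0.051, 0.0006, -0.0017] 0.596
[-0.057, -0.0013, -0.0017] 0.696
[-0.0629, -0.0038, -0.0017] 0.796
[-0.0685, -0.0069, -0.0016] 0.896
[-0.0737, -0.0105, -0.0016] 0.996
[-0.0762, -0.0125, -0.0015] 1.046
```

```bash
python3 -m crank '[-0.009,-0.001,-0.002,0,0,0,0, -0.013,-0.001,-0.002,0,0,0,0, -0.0165,0,-0.002,0,0,0.05,0, -0.0195,0.0005,-0.002,0,0,0.1,0, -0.0225,0.001,-0.002,0,0,0.15,0, -0.0255,0.002,-0.002,0,0,0.2,0, -0.029,0.002,-0.002,0,0,0.25,0, -0.032,0.0025,-0.002,0,0,0.3,0, -0.035,0.0025,-0.002,0,0,0.35,0, -0.0385,0.0025,-0.002,0,0,0.4,0, -0.0415,0.002,-0.002,0,0,0.45,0, -0.0445,0.002,-0.002,0,0,0.5,0]' 20
python3 - <<'E'
from plan import *
W=[]
for q in (.55,.5,.45,.4,.35,.3,.25,.2,.15,.1,.05,0):
    p,th=lever(q,21.5); W.append((*p,53,th+90))
rows(W)
E
```

```text
clock: 4.9
eef_pos: [553.9, 42.9, 57.9]
tcp_rot: [-3.141, -0.008, -0.282]
contact_force: [4.4, -2.6, -0.6]
gripper_width: -0.002
gripper_force: 2.3
at [553.9  42.9  57.9] yaw -16.1
[-0.008, 0.0026, 0.0048] 0.046
[-0.0111, 0.0035, 0.0048] 0.096
[-0.0142, 0.0042, 0.0047] 0.146
[-0.0173, 0.0047, 0.0047] 0.196
[-0.0205, 0.0051, 0.0047] 0.246
[-0.0237, 0.0054, 0.0047] 0.296
[-0.0269, 0.0054, 0.0047] 0.346
[-0.03, 0.0053, 0.0046] 0.396
[-0.0332, 0.0051, 0.0046] 0.446
[-0.0364, 0.0047, 0.0046] 0.496
[-0.0395, 0.0041, 0.0046] 0.546
[-0.0426, 0.0034, 0.0045] 0.596
```

```bash
python3 -m crank '[-0.008,0.0025,0.002,0,0,0.05,0, -0.011,0.0035,0.004,0,0,0.1,0, -0.014,0.004,0.004,0,0,0.15,0, -0.0175,0.0045,0.004,0,0,0.2,0, -0.0205,0.005,0.004,0,0,0.25,0, -0.0235,0.0055,0.004,0,0,0.3,0, -0.027,0.0055,0.004,0,0,0.35,0, -0.03,0.0055,0.004,0,0,0.4,0, -0.033,0.005,0.004,0,0,0.45,0, -0.0365,0.0045,0.004,0,0,0.5,0, -0.0395,0.004,0.004,0,0,0.55,0, -0.0395,0.004,0.004,0,0,0.55,0]' 20
python3 - <<'E'
from plan import *
p,th=lever(0,21.5); W=[(*p,53,th+90)]
p,th=lever(0,45); W+=[(*p,53,th+90)]
W+=[(*p,150,th+90)]
rows(W)
E
```

```text
clock: 6.4
eef_pos: [514.4, 50.4, 53.6]
tcp_rot: [-3.138, -0.005, -0.83]
contact_force: [2.7, -2.5, 3.0]
gripper_width: 0.002
gripper_force: 2.0
at [514.4  50.4  53.6] yaw -47.5
[-0.0023, 0.0011, 0.0006] 0.048
[0.0212, 0.0022, 0.0007] 0.048
[0.0216, 0.0018, -0.0963] 0.048
```

```bash
python3 -m crank '[-0.003,0.001,0,0,0,0.05,0, -0.005,0.001,0,0,0,0.05,0, -0.005,0.001,0,0,0,0.05,0]' 20
python3 -m crank '[0.01,0,0,0,0,0,0, 0.026,0,0,0,0,0,0, 0.026,0,-0.05,0,0,0,0, 0.026,0,-0.11,0,0,0,0, 0.026,0,-0.11,0,0,0,0]' 20
python3 - <<'E'
from plan import *
p,b=post(37,-38); rows([(*p,160,b-90),(*p,53,b-90)])
E
```

```text
clock: 6.78
eef_pos: [511.2, 52.4, 53.1]
tcp_rot: [-3.138, -0.006, -0.878]
contact_force: [5.4, -8.7, 2.4]
gripper_width: 0.001
gripper_force: 5.3
clock: 7.4
eef_pos: [527.7, 33.3, 165.7]
tcp_rot: [-3.135, -0.006, -0.88]
contact_force: [0.1, -1.0, 0.7]
gripper_width: 0.002
gripper_force: 0.0
at [527.7  33.3 165.7] yaw -50.4
[-0.2027, -0.1353, 0.0054] -1.876
[-0.2033, -0.1346, 0.1124] -1.876
```

```bash
python3 -m crank '[-0.05,-0.035,0,0,0,-0.18,0, -0.1,-0.07,0,0,0,-0.36,0, -0.15,-0.1,0,0,0,-0.54,0, -0.203,-0.135,0,0,0,-0.72,0, -0.203,-0.135,0,0,0,-0.9,0, -0.203,-0.135,0,0,0,-1.08,0, -0.203,-0.135,0,0,0,-1.26,0, -0.203,-0.135,0,0,0,-1.44,0, -0.203,-0.135,0,0,0,-1.62,0, -0.203,-0.135,0,0,0,-1.8,0, -0.203,-0.135,0.02,0,0,-1.876,0, -0.203,-0.135,0.02,0,0,-1.876,0]' 20
python3 - <<'E'
from plan import *
import pickle
rows([(*post(37,-38)[0],54,post(37,0)[1]-90)])
c=cam("wrist"); im=vision.camera("wrist")[:,:,::-1].copy(); pickle.dump((c,im),open("w2.pkl","wb"))
cv2.imwrite("pics/w2.png",im)
E
```

```text
clock: 8.9
eef_pos: [498.4, 275.6, 138.8]
tcp_rot: [-3.138, 0.004, 0.995]
contact_force: [0.8, -0.5, -0.0]
gripper_width: -0.002
gripper_force: 0.0
at [498.4 275.6 138.8] yaw 57.0
[0.0029, 0.004, 0.0848] -0.0
```

View pics/w2.png

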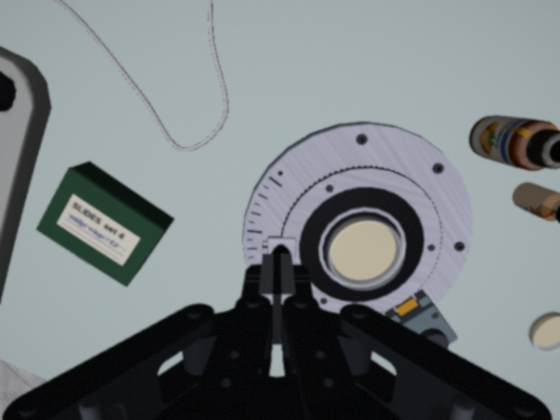

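The wrist view from the far side shows the finger (277,280) just on this side of the post (280,247), with the dish in its rim and the bench things clear. I go down and work out the push.

```bash
python3 -m crank '[0.003,0.004,0.04,0,0,0,0, 0.003,0.004,0.085,0,0,0,0, 0.003,0.004,0.085,0,0,0,0]' 20
python3 - <<'E'
from plan import *
W=[]
for d in [30,36,40,44,48,52,56,60,64]:
    p,b=post(d,-18.5); W.append((*p,54,b-90))
rows(W)
E
```

```text
clock: 9.32
eef_pos: [502.7, 275.8, 53.7]
tcp_rot: [-3.138, 0.006, 0.995]
contact_force: [0.3, -0.4, 0.3]
gripper_width: -0.0
gripper_force: 0.0
at [502.7 275.8  53.7] yaw 57.0
[-0.0118, 0.003, -0.0003] 0.121
[-0.0183, 0.0006, -0.0002] 0.016
[-0.0228, -0.0006, -0.0002] -0.053
[-0.0274, -0.0015, -0.0001] -0.123
[-0.032, -0.0021, -0.0001] -0.193
[-0.0367, -0.0024, -0.0001] -0.263
[-0.0413, -0.0023, -0.0001] -0.333
[-0.0459, -0.0019, -0.0] -0.402
[-0.0505, -0.0012, -0.0] -0.472
```

```bash
python3 -m crank '[-0.01,0.002,0,0,0,0.03,0, -0.016,0.001,0,0,0,0.02,0, -0.0205,0,0,0,0,-0.02,0, -0.023,-0.0005,0,0,0,-0.055,0, -0.0275,-0.0015,0,0,0,-0.12,0, -0.032,-0.002,0,0,0,-0.19,0, -0.0365,-0.0025,0,0,0,-0.26,0, -0.0415,-0.0025,0,0,0,-0.33,0, -0.046,-0.002,0,0,0,-0.4,0, -0.0505,-0.001,0,0,0,-0.47,0, -0.0505,-0.001,0,0,0,-0.47,0]' 20
python3 - <<'E'
from plan import *
W=[]
for d in [64,68,72,76,80,82,84,86,87,88]:
    p,b=post(d,-18.5); W.append((*p,54,b-90))
rows(W)
E
```

```text
clock: 10.7
eef_pos: [476.6, 234.8, 57.1]
tcp_rot: [3.14, -0.0, 1.465]
contact_force: [-0.1, 0.3, -0.3]
gripper_width: 0.002
gripper_force: 0.0
at [476.6 234.8  57.1] yaw 84.0
[-0.001, -0.0023, 0.0031] -0.001
[-0.0055, -0.0034, 0.0031] -0.071
[-0.0101, -0.0042, 0.0031] -0.141
[-0.0147, -0.0047, 0.0031] -0.211
[-0.0194, -0.0049, 0.0031] -0.281
[-0.0217, -0.0049, 0.0031] -0.316
[-0.024, -0.0047, 0.0031] -0.35
[-0.0263, -0.0045, 0.0031] -0.385
[-0.0275, -0.0044, 0.0031] -0.403
[-0.0287, -0.0042, 0.0031] -0.42
```

```bash
python3 -m crank '[-0.003,-0.003,0.002,0,0,-0.035,0, -0.0055,-0.0035,0.003,0,0,-0.07,0, -0.008,-0.004,0.003,0,0,-0.105,0, -0.01,-0.004,0.003,0,0,-0.14,0, -0.0125,-0.0045,0.003,0,0,-0.175,0, -0.0145,-0.0045,0.003,0,0,-0.21,0, -0.017,-0.005,0.003,0,0,-0.245,0, -0.0195,-0.005,0.003,0,0,-0.28,0, -0.0215,-0.005,0.003,0,0,-0.315,0, -0.0215,-0.005,0.003,0,0,-0.315,0]' 20
python3 - <<'E'
from plan import *
import pickle
W=[]
for d in [82,84,86,88,90]:
    p,b=post(d,-18.5); W.append((*p,54,b-90))
rows(W)
c=cam("wrist"); im=vision.camera("wrist")[:,:,::-1].copy(); pickle.dump((c,im),open("w3.pkl","wb"))
s=vision.camera("scene")[:,:,::-1].copy()
cv2.imwrite("pics/w3.png",np.hstack([cv2.resize(im[60:340,100:460],(480,373)),cv2.resize(s[190:290,130:215],(317,373),interpolation=2)]))
E
```

```text
clock: 11.95
eef_pos: [469.5, 214.1, 53.7]
tcp_rot: [3.141, 0.0, 1.779]
contact_force: [-0.2, 1.1, 1.2]
gripper_width: 0.0
gripper_force: 0.4
at [469.5 214.1  53.7] yaw 102.0
[-0.0004, -0.0001, -0.0003] -0.001
[-0.0026, -0.0007, -0.0003] -0.036
[-0.0049, -0.0012, -0.0003] -0.071
[-0.0072, -0.0017, -0.0003] -0.106
[-0.0095, -0.002, -0.0003] -0.141
```

View pics/w3.png

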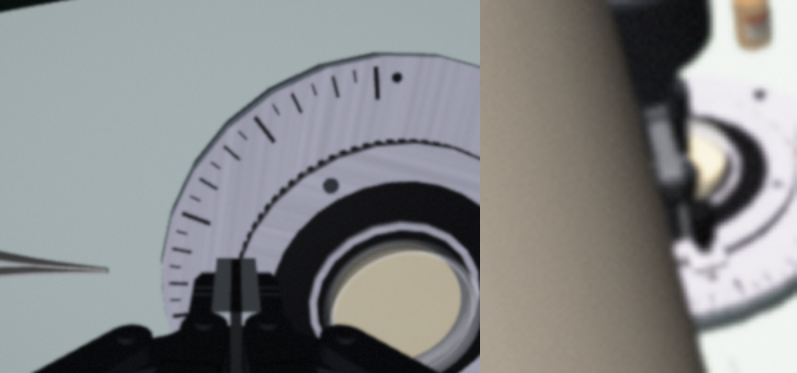

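```bash
python3 -m crank '[-0.0025,-0.0005,0,0,0,-0.035,0, -0.005,-0.001,0,0,0,-0.07,0, -0.0065,-0.0015,0,0,0,-0.09,0, -0.0065,-0.0015,0,0,0,-0.09,0]' 20
python3 - <<'E'
from plan import *
print(robot.get_obs()["contact_force"])
p=post(87,-18.5)[0]; q=post(90,-45)[0]
rows([(*p,54,107),(*q,54,107),(*q,130,107),(480,95,130,107)])
E
```

```text
clock: 12.55
eef_pos: [469.0, 207.3, 53.3]
tcp_rot: [3.141, 0.0, 1.87]
contact_force: [0.5, 1.4, 1.5]
gripper_width: 0.003
gripper_force: 0.5
[0.47888209 1.41100127 1.51777594]
at [469.  207.3  53.3] yaw 107.1
[0.0005, 0.0004, -0.0007] 0.003
[0.0236, -0.0018, -0.0007] 0.003
[0.0236, -0.0018, -0.0767] 0.003
[-0.1106, -0.0226, -0.0766] 0.003
```

```bash
python3 -m crank '[0.012,0,0,0,0,0,0, 0.024,0,0,0,0,0,0, 0.024,0,-0.04,0,0,0,0, 0.024,0,-0.077,0,0,0,0, -0.03,-0.01,-0.08,0,0,0,0, -0.08,-0.02,-0.08,0,0,0,0, -0.11,-0.023,-0.08,0,0,0,0, -0.11,-0.023,-0.08,0,0,0,0, -0.11,-0.023,-0.08,0,0,0,0]' 20
python3 - <<'E'
from plan import *
import pickle
c=cam("wrist"); im=vision.camera("wrist")[:,:,::-1].copy(); pickle.dump((c,im),open("w4.pkl","wb"))
cv2.imwrite("pics/w4.png",cv2.resize(im[0:300,100:500],(800,600),interpolation=2))
rows([])
E
```

```text
clock: 13.68
eef_pos: [479.2, 96.4, 133.2]
tcp_rot: [-3.141, -0.0, 1.871]
contact_force: [-0.1, 0.2, -0.4]
gripper_width: 0.001
gripper_force: 0.0
at [479.2  96.7 133.2] yaw 107.2
```

View pics/w4.png

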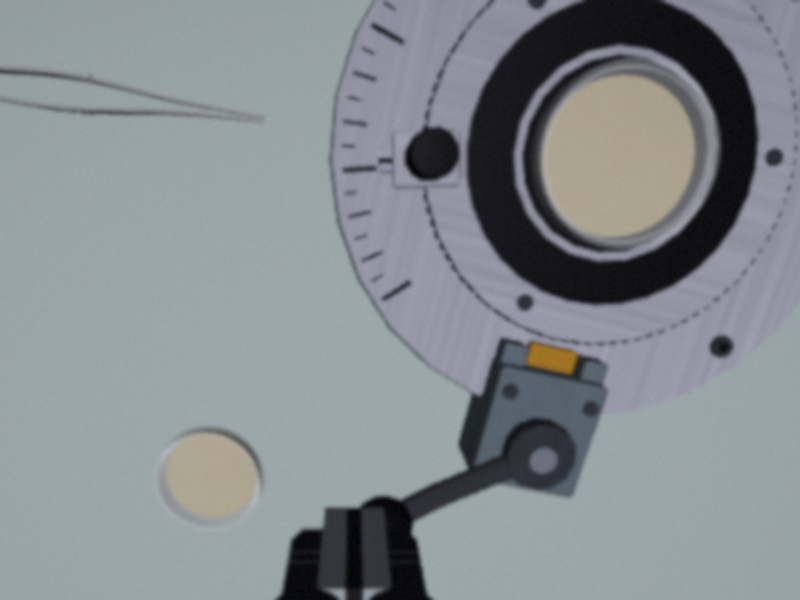

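The view shows the lever released. The index line is at crop (386,160), just above the 90 line (360,168), so about 4° short. I measure both in polar strips.

```bash
cat > idx.py <<'E'
from plan import *
import pickle
def meas(fn):
    c,im=pickle.load(open(fn,"rb")); g=im.mean(2).astype(np.float32)
    D=np.arange(50,115,.1)
    def prof(rs,z,C):
        o=[]
        for r in rs:
            P=np.array([[*(C+r*u(110.04+d)),z] for d in D]); uv=proj(P,c).astype(np.float32)
            o.append(cv2.remap(g,uv[None,:,0],uv[None,:,1],cv2.INTER_LINEAR)[0])
        return np.mean(o,0)
    def cen(p,lo,hi):
        m=(D>=lo)&(D<=hi); w=np.clip(np.median(p[m])-p[m]-6,0,None); return (w*D[m]).sum()/w.sum(), w.max()
    best=C.copy()
    def lines(C):
        p=prof(np.arange(83,91,1),17,C)
        return [cen(p,k-3,k+3)[0] for k in (60,70,80,90,100,110)]
    from scipy.optimize import least_squares
    s=least_squares(lambda v:np.array(lines(C+v[:2]))-[60,70,80,90,100,110]-v[2],[0,0,0],diff_step=.3,x_scale=1) if 0 else None
    print("lines",np.round(lines(C),2))
    for z in (24,):
        p=prof(np.arange(75,78.5,.5),z,C); i=np.argmin(np.where((D>80)&(D<96),p,999)); print("index",D[i],cen(p,D[i]-3,D[i]+3))
E
python3 -c "
from idx import *
meas('w4.pkl')"
```

```text
lines [ 59.86  69.81  79.77  89.72  99.69 109.68]
index 88.30000000000055 (np.float64(88.21680859108433), np.float32(60.634727))
```

```bash
python3 - <<'E'
from idx import *
c,im=pickle.load(open("w4.pkl","rb"))
for uv,z in (((290,80.25),24),((292,80.5),24),((288.5,84),17),((180+100,84.2),17)):
    p=ray([uv],c,z)[0][:2]-C; print(np.hypot(*p).round(1),np.degrees(np.arctan2(p[1],p[0]))%360-110.04)
print(c[2])
a=im[60:105,265:335]; cv2.imwrite("pics/z.png",cv2.resize(a,(770,495),interpolation=cv2.INTER_CUBIC))
q=post(90,-40)[0]
rows([(*q,135,110),(*q,54,110),(*post(88.2,-18.5)[0],54,110),(*post(90,-18.5)[0],54,110)])
E
```

```text
78.6 88.35305204744544
77.3 88.4920894422189
79.5 89.86772854598489
85.4 89.76939913901988
[456.30977102 169.29665391 264.89141853]
at [479.2  96.7 133.2] yaw 107.2
[0.1273, 0.0216, -0.0018] -0.048
[0.1273, 0.0217, 0.0792] -0.048
[0.1078, 0.0232, 0.0792] -0.048
[0.1058, 0.0227, 0.0792] -0.048
```

View pics/z.png

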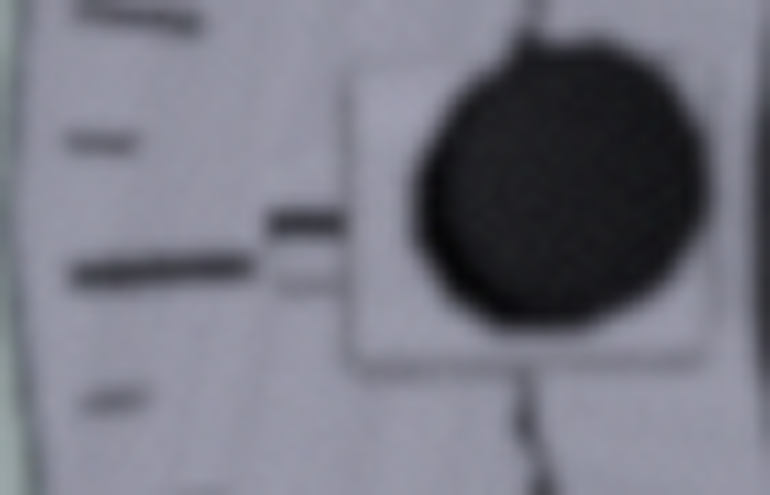

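Index 88.25°, line 89.75°: 1.5° (1.7 mm at the post) still to go. I return behind the post.

```bash
python3 -m crank '[0.06,0.02,-0.005,0,0,0,0, 0.127,0.0215,-0.002,0,0,0,0, 0.133,0.0215,0,0,0,0,0, 0.133,0.0215,0.04,0,0,0,0, 0.133,0.0215,0.079,0,0,0,0, 0.133,0.0215,0.079,0,0,0,0]' 20
python3 - <<'E'
from plan import *
rows([(469.0,207.3,54,107.1),(469.6,205.7,54,107.1)])
E
```

```text
clock: 14.48
eef_pos: [458.5, 228.6, 52.0]
tcp_rot: [-3.135, 0.0, 1.872]
contact_force: [-0.3, 0.3, -0.0]
gripper_width: -0.001
gripper_force: 0.0
at [458.5 228.6  52. ] yaw 107.2
[-0.0235, 0.0037, -0.002] 0.003
[-0.0252, 0.0038, -0.002] 0.003
```

```bash
python3 -m crank '[-0.012,0.002,-0.002,0,0,0,0, -0.02,0.0035,-0.002,0,0,0,0, -0.0235,0.004,-0.002,0,0,0,0, -0.0235,0.004,-0.002,0,0,0,0, -0.0235,0.004,-0.002,0,0,0,0]' 20
python3 - <<'E'
from plan import *
rows([(469.0,207.3,54,107.1),(469.6,205.7,54,107.1)])
E
```

```text
clock: 15.1
eef_pos: [471.5, 207.6, 56.4]
tcp_rot: [3.141, 0.0, 1.871]
contact_force: [0.4, 0.4, 0.9]
gripper_width: -0.001
gripper_force: 0.0
at [471.5 207.6  56.4] yaw 107.2
[0.0005, -0.0025, 0.0024] 0.001
[-0.0012, -0.0024, 0.0024] 0.001
```

```bash
python3 -m crank '[-0.0006,0,0.001,0,0,0,0, -0.0012,0,0.002,0,0,0,0, -0.0012,0,0.002,0,0,0,0, -0.0012,0,0.002,0,0,0,0]' 20
python3 - <<'E'
from plan import *
rows([(469.6,205.7,54,107.1)])
E
```

```text
clock: 15.6
eef_pos: [471.7, 206.6, 54.1]
tcp_rot: [-3.141, -0.0, 1.871]
contact_force: [-0.1, 1.2, -1.2]
gripper_width: 0.001
gripper_force: 0.5
at [471.7 206.6  54.1] yaw 107.2
[-0.0002, -0.0023, 0.0001] 0.002
```

Now I back off, go round and measure again.

```bash
python3 -m crank '[0.012,0,0,0,0,0,0, 0.024,0,0,0,0,0,0, 0.024,0,-0.04,0,0,0,0, 0.024,0,-0.077,0,0,0,0, -0.03,-0.01,-0.08,0,0,0,0, -0.08,-0.02,-0.08,0,0,0,0, -0.11,-0.023,-0.08,0,0,0,0, -0.11,-0.023,-0.08,0,0,0,0, -0.11,-0.023,-0.08,0,0,0,0, -0.11,-0.023,-0.08,0,0,0,0]' 20
python3 - <<'E'
from idx import *
c=cam("wrist"); im=vision.camera("wrist")[:,:,::-1].copy(); pickle.dump((c,im),open("w5.pkl","wb"))
meas("w5.pkl")
rows([])
E
```

```text
clock: 16.85
eef_pos: [482.1, 95.8, 134.2]
tcp_rot: [-3.141, -0.0, 1.872]
contact_force: [0.4, 0.1, 0.7]
gripper_width: 0.001
gripper_force: 0.0
lines [ 59.85  69.81  79.77  89.72  99.69 109.67]
index 89.30000000000055 (np.float64(89.48009247741182), np.float32(58.04763))
at [482.1  95.7 134.2] yaw 107.3
```

```bash
python3 - <<'E'
from idx import *
for fn in ("w4.pkl","w5.pkl"):
    c,im=pickle.load(open(fn,"rb")); g=im.mean(2).astype(np.float32); D=np.arange(85,94,.05)
    for rs,z in ((np.arange(81,90,.5),17),(np.arange(75.5,78.5,.5),24)):
        p=np.mean([cv2.remap(g,*[proj(np.array([[*(C+r*u(110.04+d)),z] for d in D]),c).astype(np.float32)[None,:,k] for k in (0,1)],cv2.INTER_CUBIC)[0] for r in rs],0)
        th=(np.median(p)+p.min())/2; m=D[p<th]; print(fn,z,m.min(),m.max(),m.mean())
q=post(90,-44)[0]; rows([(*q,134,107.3)])
E
```

```text
w4.pkl 17 89.09999999999977 90.3499999999997 89.72499999999974
w4.pkl 24 87.54999999999986 88.79999999999978 88.17499999999981
w5.pkl 17 89.09999999999977 90.2999999999997 89.69999999999973
w5.pkl 24 88.84999999999978 90.09999999999971 89.47499999999975
at [482.1  95.7 134.2] yaw 107.3
[0.1331, 0.0189, 0.0002] -0.0
```

The index now stands within 0.25° (0.3 mm) of the 90 line, which is set. Next, the clamp lever home from its front side.

```bash
python3 - <<'E'
from plan import *
p,th=lever(0,-40); rows([(*p,134,th-90),(*p,54,th-90)])
E
```

```text
at [482.1  95.7 134.2] yaw 107.3
[0.0057, -0.0081, 0.0002] -0.392
[0.0057, -0.0081, 0.0802] -0.392
```

```bash
python3 -m crank '[0.006,-0.008,0,0,0,-0.18,0, 0.006,-0.008,0,0,0,-0.36,0, 0.006,-0.008,0,0,0,-0.392,0, 0.006,-0.008,0.04,0,0,-0.392,0, 0.006,-0.008,0.08,0,0,-0.392,0, 0.006,-0.008,0.08,0,0,-0.392,0]' 20
python3 - <<'E'
from plan import *
W=[]
for q in np.arange(0,.6,.1):
    p,th=lever(q,-21.5); W.append((*p,54,th-90))
rows(W)
E
```

```text
clock: 17.65
eef_pos: [471.0, 98.1, 52.2]
tcp_rot: [-3.137, -0.004, 2.261]
contact_force: [-0.1, -0.2, -0.3]
gripper_width: -0.001
gripper_force: 0.0
at [471.   98.1  52.2] yaw 129.5
[-0.0191, 0.0017, -0.0018] -0.003
[-0.0252, -0.0001, -0.0019] -0.103
[-0.0315, -0.0013, -0.0019] -0.203
[-0.0378, -0.0019, -0.0019] -0.303
[-0.0442, -0.0018, -0.0019] -0.403
[-0.0505, -0.0011, -0.0019] -0.503
```

```bash
python3 -m crank '[-0.01,0.001,-0.001,0,0,0,0, -0.019,0.0015,-0.001,0,0,0,0, -0.022,0.001,-0.001,0,0,-0.05,0, -0.025,0,-0.001,0,0,-0.1,0, -0.0285,-0.0005,-0.001,0,0,-0.15,0, -0.0315,-0.0015,-0.001,0,0,-0.2,0, -0.0345,-0.0015,-0.001,0,0,-0.25,0, -0.038,-0.002,-0.001,0,0,-0.3,0, -0.041,-0.002,-0.001,0,0,-0.35,0, -0.044,-0.002,-0.001,0,0,-0.4,0, -0.0475,-0.0015,-0.001,0,0,-0.45,0, -0.0505,-0.001,-0.001,0,0,-0.5,0]' 20
python3 - <<'E'
from plan import *
W=[]
for q in np.arange(.5,1.21,.1):
    p,th=lever(q,-21.5); W.append((*p,54,th-90))
rows(W)
E
```

```text
clock: 19.15
eef_pos: [504.7, 58.5, 56.5]
tcp_rot: [3.141, 0.0, 2.763]
contact_force: [-3.0, 3.1, 0.9]
gripper_width: -0.002
gripper_force: 1.9
at [504.7  58.5  56.5] yaw 158.3
[0.0022, -0.0009, 0.0025] -0.001
[-0.0039, -0.0028, 0.0025] -0.101
[-0.0101, -0.004, 0.0025] -0.201
[-0.0164, -0.0046, 0.0025] -0.301
[-0.0228, -0.0045, 0.0025] -0.401
[-0.0292, -0.0039, 0.0025] -0.501
[-0.0354, -0.0026, 0.0025] -0.601
[-0.0415, -0.0006, 0.0025] -0.701
```

```bash
python3 -m crank '[-0.001,-0.002,0.002,0,0,-0.05,0, -0.004,-0.003,0.002,0,0,-0.1,0, -0.007,-0.0035,0.002,0,0,-0.15,0, -0.01,-0.004,0.002,0,0,-0.2,0, -0.0135,-0.0045,0.002,0,0,-0.25,0, -0.0165,-0.0045,0.002,0,0,-0.3,0, -0.0195,-0.0045,0.002,0,0,-0.35,0, -0.023,-0.0045,0.002,0,0,-0.4,0, -0.026,-0.004,0.002,0,0,-0.45,0, -0.029,-0.004,0.002,0,0,-0.5,0, -0.032,-0.0035,0.002,0,0,-0.55,0, -0.0345,-0.003,0.002,0,0,-0.59,0]' 20
python3 - <<'E'
from plan import *
rows([(*lever(q,-21.5)[0],54,lever(q,0)[1]-90) for q in (1.05,1.1,1.15)])
E
```

```text
clock: 20.65
eef_pos: [534.8, 42.6, 54.3]
tcp_rot: [3.141, -0.001, -2.93]
contact_force: [-4.8, 1.8, 1.9]
gripper_width: 0.0
gripper_force: 2.3
at [534.8  42.6  54.3] yaw -167.9
[0.0011, 0.0012, 0.0003] 0.039
[-0.0019, 0.0001, 0.0003] -0.011
[-0.0049, -0.0009, 0.0003] -0.061
```

```bash
python3 -m crank '[-0.001,0,0,0,0,0,0, -0.002,0,0,0,0,0,0, -0.002,0,0,0,0,0,0]' 20
python3 -m crank '[-0.001,0,0,0,0,0,0, -0.002,0,0,0,0,0,0, -0.002,0,0,0,0,0,0]' 20
```

```text
clock: 21.02
eef_pos: [537.1, 42.8, 54.2]
tcp_rot: [-3.141, -0.001, -2.932]
contact_force: [-4.1, -0.9, 3.5]
gripper_width: -0.001
gripper_force: 2.5
clock: 21.4
eef_pos: [537.9, 42.9, 54.1]
tcp_rot: [-3.141, -0.003, -2.931]
contact_force: [-8.3, -1.8, 6.9]
gripper_width: -0.002
gripper_force: 4.7
```

```bash
python3 -m crank '[-0.001,0,0,0,0,0,0, -0.0015,0,0,0,0,0,0, -0.0015,0,0,0,0,0,0]' 20
python3 -m crank '[0.012,0,0,0,0,0,0, 0.03,0,0,0,0,0,0, 0.03,0,-0.05,0,0,0,0, 0.03,0,-0.1,0,0,0,0, 0.03,0,-0.15,0,0,0,0, 0.03,0,-0.15,0,0,0,0]' 20
python3 - <<'E'
from plan import *
rows([(460,190,205,180),(490,190,240,0)])
E
```

```text
clock: 21.78
eef_pos: [538.1, 43.0, 54.0]
tcp_rot: [3.142, -0.006, -2.931]
contact_force: [-12.7, -4.7, 10.7]
gripper_width: 0.003
gripper_force: 7.0
clock: 22.52
eef_pos: [514.2, 37.4, 208.0]
tcp_rot: [-3.138, 0.011, -2.931]
contact_force: [-0.4, 0.1, -0.5]
gripper_width: 0.005
gripper_force: 0.0
at [514.2  37.4 208. ] yaw -167.9
[0.0211, 0.1606, 0.0023] 0.21
[-0.0086, 0.1542, -0.0324] -2.931
```

The lever is firmly at its stop, since force rises without motion. I take a final check view from above.

```bash
python3 - <<'E'
from plan import *
rows([(585,135,205,-168)])
E
```

```text
at [514.2  37.4 208. ] yaw -167.9
[-0.0896, 0.0807, 0.0037] 0.001
```

```bash
python3 -m crank '[-0.045,0.04,0,0,0,0,0, -0.09,0.08,0,0,0,0,0, -0.09,0.08,0,0,0,0,0, -0.09,0.08,0,0,0,0,0]' 20
python3 - <<'E'
from idx import *
c=cam("wrist"); im=vision.camera("wrist")[:,:,::-1].copy(); pickle.dump((c,im),open("w6.pkl","wb"))
meas("w6.pkl")
cv2.imwrite("pics/w6.png",cv2.resize(im[0:300,80:480],(800,600),interpolation=2))
print(proj([[*lever(1.1,0)[0],50],[*lever(1.0,0)[0],50]],c)*2-[160,0])
E
```

```text
clock: 23.02
eef_pos: [582.1, 134.7, 202.1]
tcp_rot: [-3.141, -0.002, -2.93]
contact_force: [1.1, 0.6, 0.2]
gripper_width: 0.001
gripper_force: 0.0
lines [ 59.83  69.76  79.78  89.7   99.73 109.67]
index 89.40000000000056 (np.float64(89.54307462064472), np.float32(36.249077))
[[204.7410653  288.29340771]
 [204.17998482 273.83025041]]
```

View pics/w6.png

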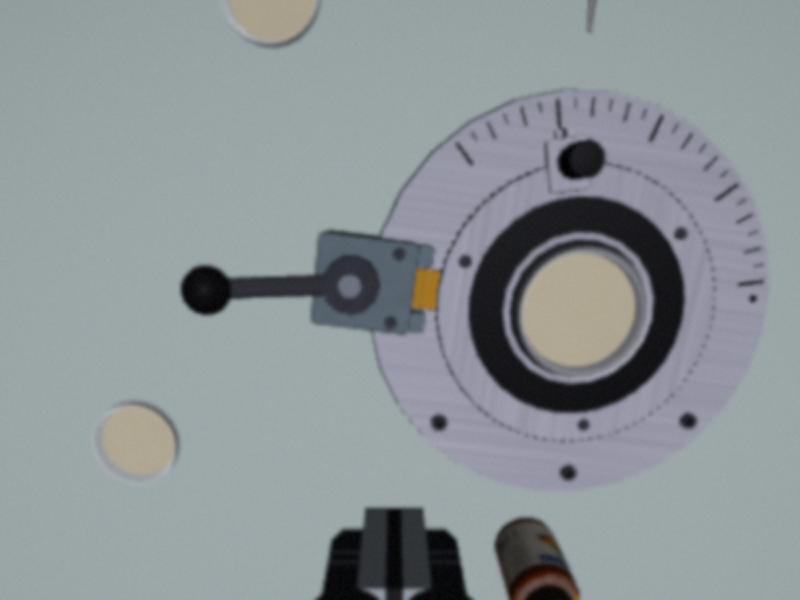

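The ball is at crop (205,289), where the model puts q = 1.10, so the lever is home. The index is at 89.5° against the line at 89.7° (560,115). The dish sits in its rim and the robot is clear, so I hand in.

```bash
python3 -c "
from cell import robot
print(robot.job_done())"
```

```text
the job is handed in; nothing more can be done
None
```

The stage is set to the 90-degree line to within about 0.2°, the clamp lever is back home at its stop, the dish still sits in its rim, and the job was handed in at about 23 s.

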